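# Seat the cutting template on the tile jig's pin

### The job

Get the tile jig ready: take the white template plate that has the round hole by its wooden grip and slide it, keeping it low, off its raised deck until its hole is over the steel pin in the middle of the jig, then let it drop. It should end lying flat on the jig's bed, roughly square with the jig, with the pin standing in its hole. Leave the other white plate, the one without a hole, where it lies.

Things in the scene. Friction and masses are not known exactly. Their poses are not given: they have to be found in the camera images.
- template: Loose white plate with a hole, 140 (x) x 90 (y) x 8 mm, flat on either deck of the jig. Origin: centre of its underside, z up. Hole: round, 34 mm, through, at x = +38 mm, y = 0. Dark wooden grip block at x = -28 mm, y = 0: 30 x 30 mm, 8 to 53 mm above the underside; grasp from above about 36 mm above the underside, fingers closing along y.
- template_hole (a point): Centre of the template's hole, level with the plate's underside; it moves and turns with the template and has the same axes.
- jig_pin (a point): Foot of the fixed jig's steel pin (18 mm thick, 12 mm tall, tapered to 10 mm), at bed level, 12 mm above the table. Axes: the jig's; x away from the robot, y left. Wooden jig 190 (x) x 390 (y) mm: bed 150 mm wide in y between two decks 120 mm wide, 16 mm higher than the bed, so a plate slid level off a deck clears the pin. Pin 38 mm beyond the jig's centre in x, midway in y.
- blank: The other loose plate, on the other deck: same size, colour and wooden grip as the template but without a hole. Origin: centre of its underside. To be left alone.
Not all that is in view belongs to the job. Leave any purple look-alike of the template alone.

How it is judged:
At the end, for the whole second after the job is handed in: The template is at rest, flat on the jig's bed (underside less than 5 mm above it, tilt under 5 degrees), the pin in its hole (hole within 12 mm of the pin's axis), its long side within 17 degrees of the jig's x direction (horizontal distance between template_hole and jig_pin below 0.012 m and z of template in the frame of jig_pin below 0.005 m and angle between template's own z axis and vertical below 0.09 rad and angle between the x axis of template and the x axis of jig_pin, either way round below 0.3 rad and linear speed of template below 0.02 m/s); the robot touches nothing.
It fails at once if the template is lifted more than 60 mm above the deck instead of being slid (z of template in the frame of jig_pin above 0.076 m).
It fails at once if the plate without a hole is moved more than 25 mm (distance of blank from where it was at the start of the episode above 0.025 m).
It also fails if it takes over 29 s, if anything falls off the work surface, if the arm or the gripper's body presses on something with over 40 N, if the wrist force passes 120 N, or if a joint passes its speed limit or range.

### The arm

A 6-joint arm with a two-finger parallel gripper is mounted at the origin on the work surface; the furniture and walls round the work are solid. World frame = base frame: x ahead of the robot, y to its left, z up, the work surface at z = 0. Lengths are in m, angles in rad, forces in N, time in s.
With the tool pointing down it reaches from about 0.35 to 0.975 m from the base axis. Payload 4.9 kg.
Tool frame: the origin (TCP) lies midway between the tips of the shut fingers; the grasp point (between the pads) lies 19 mm behind it; z points along the fingers, y is the line along which they close (so a half turn about z gives the same grasp; the last joint's range is limited). The gripper opens to 85 mm and grips with 20 to 120 N. Pads are 22 mm wide; open, the fingers measure 114 mm over their backs; the gripper's body (76 mm by 85 mm) begins 54 mm behind the grasp point. The pads swing forward as they close: fully open they stand 13 mm farther back than shut.
Start: joints at [1.06, 0.053, 1.613, -0, 1.476, -0.119], TCP at [0.239, 0.578, 0.231] pointing down, gripper open.
Joint ranges: [-3.01, 3.01], [-1.01, 2.22], [0.06, 2.58], [-1.02, 4.17], [0.09, 2.62], [-3.14, 3.14]. Speed limits (rad/s): [2.57, 2.57, 3.14, 3.14, 3.14, 3.14].

### API

Orientations are given as a rotation vector (axis times angle).
In Python, from station import ctrl gives the robot as it stands.
- The arm moves only by the tool step_arm, never from a script. Its argument "targets" is a list of rows, each an object with "travel": the shift along the world's x, y, z as a fraction of full scale, a list of three; "angular": the turn, a rotation vector about the world's x, y, z as a fraction of full scale, a list of three; "gripper": the opening, from 0 (shut) to 1 (fully open). In form: [{"travel": [x, y, z], "angular": [rx, ry, rz], "gripper": gripper}, ...]. A call has 1 to 10 rows; each row is the pose to reach, as a shift and turn from the pose commanded when the call began; what a row does not reach only later rows make up. Full scale, the value 1, is 0.6 m for a shift and pi/4 rad for a turn. A row lasts 1/10 s, in which the tool goes at most 50 mm and 8.59 degrees, less where a joint would pass 70% of its speed; a pose out of reach is approached as far as the arm can. A call with a number of a shift or a turn outside -1 to 1 is refused whole. A call with a gripper value outside its range is refused whole. The fingers move at their own pace and stop on an object; "squeeze" is the grip in N (left out, the last holds). Time passes only in rows, so rows that repeat a pose let the fingers close. It gives the time, the measured TCP pose, the force, the opening and the grip force at its end, in the units of the state.
- ctrl.get_obs(): the state, without advancing time (a new reading comes with each control period).
- ctrl.get_image(name): name is "scene" or "side" or "wrist"; returns a dict with "img" (420x560x3 uint8, red, green, blue), "fx", "fy", "cx", "cy" (pixels), "D" ([k1, k2, p1, p2, k3] as OpenCV has them; the pictures are not rectified), "rvec" (rotation vector, rad) and "tvec" (3), from world to camera coordinates, as OpenCV has them. Camera axes: x right, y down, z forward; pixel columns grow to the right and rows downward; lengths in m; the calibration is good to about 2 mm. A picture is of the moment at which its call begins. There is no depth.
- ctrl.finish_job(): hands the job in; it is judged then, once.
The state is a dict: "t": time; "q": joint angles; "dq": joint speeds; "effort": joint torques, N m; "tool_pos": TCP position; "tool_rot": TCP orientation; "contact_force": force on the tool from outside, world axes, zero at the start; "wrist_torque": the same for the moment, N m; "opening": finger opening in m; "grip_force": force on a finger pad.
Only numpy, scipy, OpenCV 4.12 (cv2) and the standard library are available. Lean on these libraries where they do the work, as an engineer would, in place of code of your own. Each camera call takes 0.05 s, during which the arm holds its last target. There are 200 camera calls.

## Working session

There is one attempt and no reset: what is moved stays moved. The work goes in short steps, Python scripts to look and compute and a tool call to move; the robot and the scene stay as the last step left them, time stands still between calls to the robot, and variables do not carry over. Pictures are saved under pics/ and viewed, at most 10 in all, crops included, and the job is handed in when it is done.

Besides the shell and the picture viewer there is one more tool, called by a JSON object that holds its "name" and its "arguments", one argument or row to a line. step_arm: Moves the arm, as the interface text tells. Its arguments: {"type":"object","properties":{"targets":{"type":"array"},"squeeze":{"type":"number"}},"required":["targets"]}

```bash
mkdir -p pics
cat > h.py <<'E'
import cv2,numpy as np,pickle
from station import ctrl
def snap(n,f):
    d=ctrl.get_image(n); cv2.imwrite(f'pics/{f}.png',d['img'][:,:,::-1]); pickle.dump(d,open(f'pics/{f}.pkl','wb')); return d
def load(f): return pickle.load(open(f'pics/{f}.pkl','rb'))
def K(d): return np.array([[d['fx'],0,d['cx']],[0,d['fy'],d['cy']],[0,0,1.]])
def ray(d,px,z):
    p=cv2.undistortPoints(np.array(px,float).reshape(-1,1,2),K(d),np.array(d['D'],float))[:,0]
    R=cv2.Rodrigues(np.array(d['rvec'],float))[0]; t=np.array(d['tvec'],float).ravel()
    c=-R.T@t; v=np.c_[p,np.ones(len(p))]@R
    return c+v*((z-c[2])/v[:,2])[:,None]
def proj(d,P): return cv2.projectPoints(np.array(P,float).reshape(-1,1,3),np.array(d['rvec'],float),np.array(d['tvec'],float),K(d),np.array(d['D'],float))[0][:,0]
E
python3 - <<'E'
from h import *
a=snap('scene','s1');b=snap('side','d1')
for d in(a,b): R=cv2.Rodrigues(np.array(d['rvec'],float))[0];print(-R.T@np.array(d['tvec']).ravel())
o=ctrl.get_obs();print(o['t'],o['tool_pos'],o['tool_rot'],o['opening'])
E
```

```text
[0.16309077 0.41387189 0.6689074 ]
[ 0.58643426 -0.73618632  0.52359638]
0.1 [0.23836823 0.57713621 0.23015258] [-6.11364023e-01 -3.08094083e+00  2.87061821e-03] 0.08522438154054347
```

View pics/s1.png

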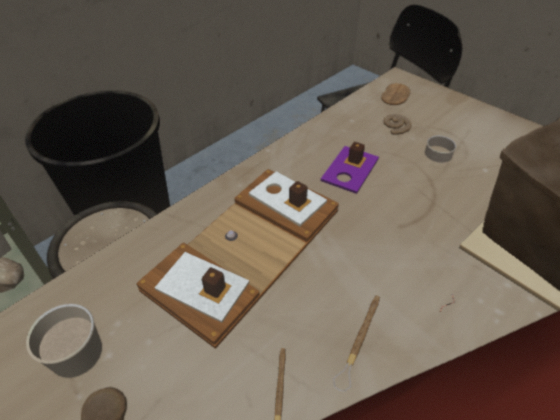

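View pics/d1.png

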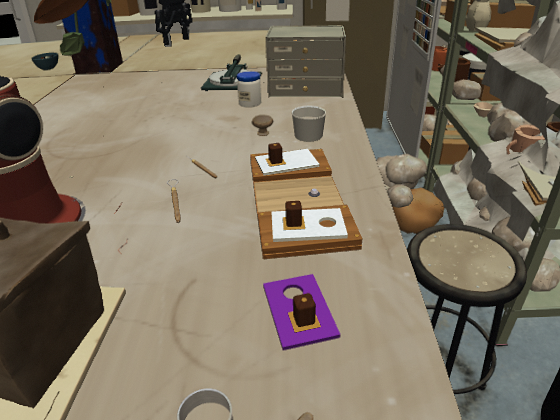

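Scene: the template with its hole at (274,188) is on the right-hand deck, the pin is at (231,235), and the blank is around (203,286). The purple decoy is at (350,168). I'll enlarge both views.

Run:
```python
from h import *
a=load('s1')['img'][165:345,130:345,::-1];b=load('d1')['img'][140:260,240:370,::-1]
cv2.imwrite('pics/c1.png',cv2.resize(a,None,fx=3.3,fy=3.3,interpolation=2))
cv2.imwrite('pics/c2.png',cv2.resize(b,None,fx=5,fy=5,interpolation=2))
```

```text
(no output)
```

View pics/c1.png

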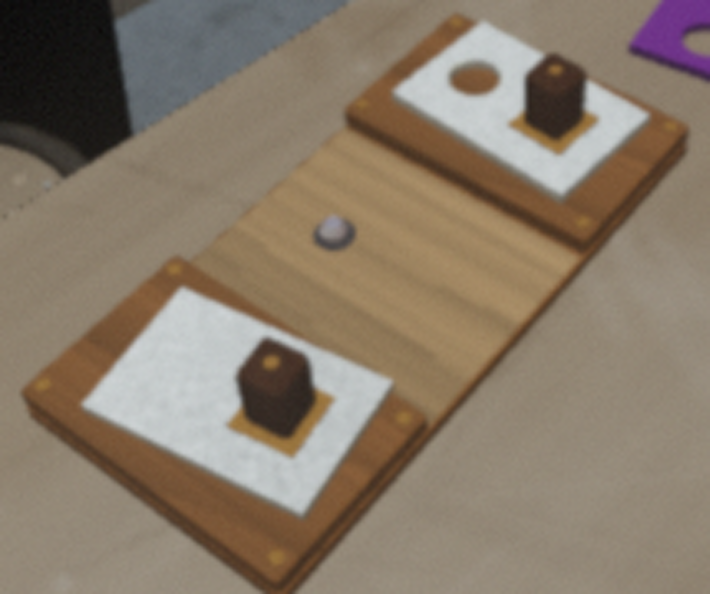

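View pics/c2.png

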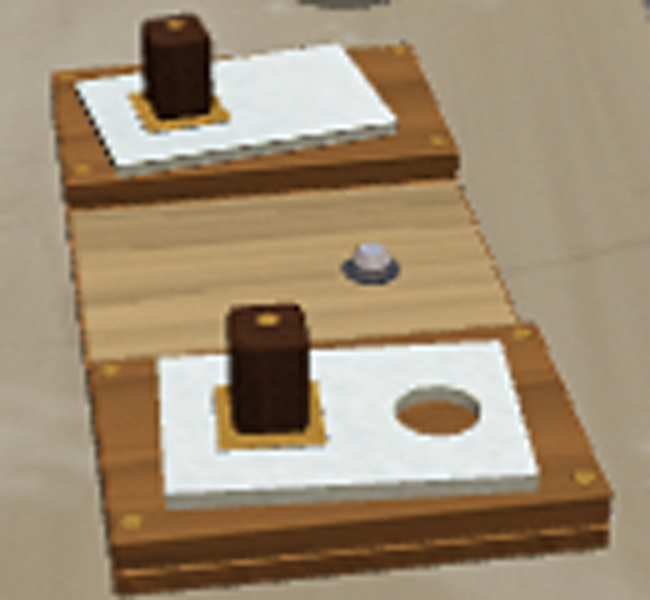

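Run:
```python
from h import *
a=load('s1');b=load('d1')
S=lambda p:np.array(p,float)/3.3+[130,165]
D=lambda p:np.array(p,float)/5+[240,140]
np.set_printoptions(precision=4,suppress=True)
for n,z,s,d in [
 ('tcorn nearin,farin,farout,nearout',.036,[(563,198),(393,93),(484,20),(648,115)],[(160,358),(500,343),(537,476),(165,497)]),
 ('hole',.036,[(473,78)],[(438,411)]),('grip',.081,[(554,70)],[(267,320)]),
 ('pintop',.024,[(334,226)],[(372,248)]),('pinfoot',.012,[(335,237)],[(371,268)]),
 ('deckR',.028,[(585,245),(348,110),(456,13),(688,130)],[(92,368),(530,325),(612,495),(112,545)]),
 ('blank grip',.081,[(271,362)],[(175,25)]),
 ('deckL in near,far, out far, near',.028,[(425,428),(176,258),(24,395),(280,583)],[(66,200),(460,163),(405,45),(55,75)])]:
  for q,f in((a,S(s)),(b,D(d))):
    P=ray(q,f,z)[:,:2]; print(n,P.tolist() if 0 else P.round(4).tolist(),'mean',P.mean(0))
    if len(P)==4:
      u=P[1]-P[0]+P[2]-P[3]; print('  yaw',np.degrees(np.arctan2(u[1],u[0])),np.linalg.norm(u)/2)
```

```text
tcorn nearin,farin,farout,nearout [[0.5342, -0.0188], [0.6744, -0.0097], [0.6826, -0.1014], [0.5433, -0.1084]] mean [ 0.6086 -0.0596]
  yaw 3.291057958283965 0.139915857790345
tcorn nearin,farin,farout,nearout [[0.5398, -0.0217], [0.6782, -0.0134], [0.6838, -0.1024], [0.5451, -0.1131]] mean [ 0.6117 -0.0626]
  yaw 3.9088856201724966 0.13886250847910975
hole [[0.6472, -0.0555]] mean [ 0.6472 -0.0555]
hole [[0.6497, -0.0603]] mean [ 0.6497 -0.0603]
grip [[0.5824, -0.0614]] mean [ 0.5824 -0.0614]
grip [[0.5835, -0.0629]] mean [ 0.5835 -0.0629]
pintop [[0.6247, 0.0855]] mean [0.6247 0.0855]
pintop [[0.6303, 0.0815]] mean [0.6303 0.0815]
pinfoot [[0.6262, 0.0847]] mean [0.6262 0.0847]
pinfoot [[0.6302, 0.0839]] mean [0.6302 0.0839]
deckR [[0.5046, -0.0058], [0.6901, 0.016], [0.7083, -0.0997], [0.5212, -0.1222]] mean [ 0.606  -0.0529]
  yaw 6.780100157902141 0.18763114038611375
deckR [[0.5113, -0.0167], [0.6935, 0.0118], [0.7123, -0.1042], [0.5261, -0.1311]] mean [ 0.6108 -0.0601]
  yaw 8.544571213744355 0.18625671754782838
blank grip [[0.5384, 0.1963]] mean [0.5384 0.1963]
blank grip [[0.5403, 0.1948]] mean [0.5403 0.1948]
deckL in near,far, out far, near [[0.481, 0.1467], [0.6698, 0.1686], [0.6512, 0.2841], [0.4678, 0.2567]] mean [0.5674 0.214 ]
  yaw 7.542454854074592 0.18770282286185092
deckL in near,far, out far, near [[0.4903, 0.1209], [0.675, 0.1513], [0.6562, 0.2783], [0.4748, 0.2492]] mean [0.5741 0.1999]
  yaw 9.230878298432703 0.1854127342997619
```

Template yaw is about 3.7° and the jig's about 8°. The grip is at (0.583,-0.062), the hole at (0.6485,-0.058) and the pin at (0.628,0.083). I'll approach above the grip.

{"name": "step_arm", "arguments": {
  "targets": [
    {"travel": [0.3, -0.5, -0.05], "angular": [0, 0, 0.3], "gripper": 1},
    {"travel": [0.3, -0.5, -0.05], "angular": [0, 0, 0.3], "gripper": 1},
    {"travel": [0.3, -0.5, -0.05], "angular": [0, 0, 0.3], "gripper": 1},
    {"travel": [0.3, -0.5, -0.05], "angular": [0, 0, 0.58], "gripper": 1},
    {"travel": [0.3, -0.5, -0.05], "angular": [0, 0, 0.58], "gripper": 1},
    {"travel": [0.573, -0.9, -0.1], "angular": [0, 0, 0.58], "gripper": 1},
    {"travel": [0.573, -0.9, -0.1], "angular": [0, 0, 0.58], "gripper": 1},
    {"travel": [0.573, -0.9, -0.1], "angular": [0, 0, 0.58], "gripper": 1},
    {"travel": [0.573, -0.9, -0.1], "angular": [0, 0, 0.58], "gripper": 1},
    {"travel": [0.573, -0.9, -0.1], "angular": [0, 0, 0.58], "gripper": 1}
  ],
  "squeeze": 50
}}

```text
t: 1.1
tool_pos: [0.5019, 0.1586, 0.1853]
tool_rot: [0.1, -3.14, -0.0]
contact_force: [0.4, -0.0, 0.5]
opening: 0.0856
grip_force: 0.0
```

{"name": "step_arm", "arguments": {
  "targets": [
    {"travel": [0.135, -0.36, -0.06], "angular": [0, 0, 0], "gripper": 1},
    {"travel": [0.135, -0.36, -0.06], "angular": [0, 0, 0], "gripper": 1},
    {"travel": [0.135, -0.36, -0.06], "angular": [0, 0, 0], "gripper": 1},
    {"travel": [0.135, -0.36, -0.06], "angular": [0, 0, 0], "gripper": 1},
    {"travel": [0.135, -0.36, -0.06], "angular": [0, 0, 0], "gripper": 1},
    {"travel": [0.135, -0.36, -0.06], "angular": [0, 0, 0], "gripper": 1},
    {"travel": [0.135, -0.36, -0.06], "angular": [0, 0, 0], "gripper": 1},
    {"travel": [0.135, -0.36, -0.06], "angular": [0, 0, 0], "gripper": 1},
    {"travel": [0.135, -0.36, -0.06], "angular": [0, 0, 0], "gripper": 1}
  ]
}}

```text
t: 2.0
tool_pos: [0.5822, -0.0541, 0.15]
tool_rot: [-0.103, 3.14, 0.0]
contact_force: [-0.1, -0.5, -0.2]
opening: 0.0858
grip_force: 0.0
```

Run:
```python
from h import *
d=snap('wrist','w1'); o=ctrl.get_obs(); print(o['t'],o['tool_pos'],o['tool_rot'])
print(proj(d,[[.583,-.062,.081],[.6485,-.058,.036],[.628,.083,.024]]))
```

```text
2.05 [ 0.5822401  -0.05418706  0.15010926] [-1.02977796e-01  3.13950303e+00  2.66100162e-05]
[[268.87276097 214.87575977]
 [271.05249106 270.41529314]
 [428.44888868 252.73189081]]
```

View pics/w1.png

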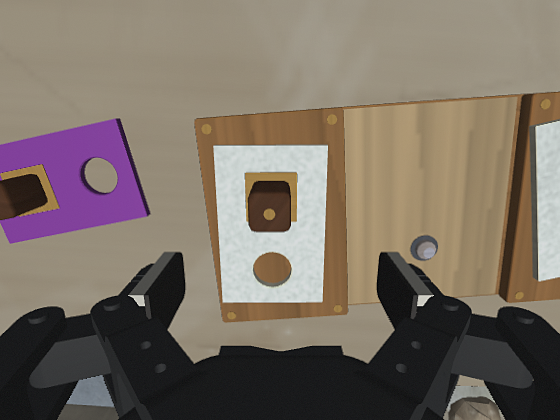

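The wrist view agrees for the grip (269,214) and the hole (272,268). The pin at (426,247) is slightly off the prediction, so I'll refine it.

Run:
```python
from h import *
d=load('w1')
print(ray(d,[(427,246)],.024),ray(d,[(424,248)],.012),ray(d,[(272,268.5)],.036),ray(d,[(269.5,214)],.081))
C=ray(d,[(345,109),(528,94),(347,312),(507,300)],.028);print(C)
```

```text
[[0.6215728 0.080428  0.024    ]] [[0.62857253 0.08417397 0.012     ]] [[ 0.64659911 -0.05728199  0.036     ]] [[ 0.58234224 -0.06160676  0.081     ]]
[[ 0.50898087 -0.00809881  0.028     ]
 [ 0.48721843  0.13475126  0.028     ]
 [ 0.69118776  0.01572105  0.028     ]
 [ 0.66945202  0.16473101  0.028     ]]
```

{"name": "step_arm", "arguments": {
  "targets": [
    {"travel": [0, -0.013, -0.06], "angular": [0, 0, 0], "gripper": 1},
    {"travel": [0, -0.013, -0.12], "angular": [0, 0, 0], "gripper": 1},
    {"travel": [0, -0.013, -0.16], "angular": [0, 0, 0], "gripper": 1},
    {"travel": [0, -0.013, -0.175], "angular": [0, 0, 0], "gripper": 1},
    {"travel": [0, -0.013, -0.175], "angular": [0, 0, 0], "gripper": 1},
    {"travel": [0, -0.013, -0.175], "angular": [0, 0, 0], "gripper": 1}
  ]
}}

```text
t: 2.65
tool_pos: [0.5835, -0.0631, 0.0464]
tool_rot: [-0.101, 3.138, -0.001]
contact_force: [-0.2, -0.2, 0.0]
opening: 0.0855
grip_force: 0.0
```

{"name": "step_arm", "arguments": {
  "targets": [
    {"travel": [0, 0, 0], "angular": [0, 0, 0], "gripper": 0},
    {"travel": [0, 0, 0], "angular": [0, 0, 0], "gripper": 0},
    {"travel": [0, 0, 0], "angular": [0, 0, 0], "gripper": 0},
    {"travel": [0, 0, 0], "angular": [0, 0, 0], "gripper": 0},
    {"travel": [0, 0, 0], "angular": [0, 0, 0], "gripper": 0},
    {"travel": [0, 0, 0], "angular": [0, 0, 0], "gripper": 0},
    {"travel": [0, 0, 0], "angular": [0, 0, 0], "gripper": 0},
    {"travel": [0, 0, 0], "angular": [0, 0, 0], "gripper": 0}
  ]
}}

```text
t: 3.45
tool_pos: [0.583, -0.0634, 0.0456]
tool_rot: [-0.1, 3.139, -0.0]
contact_force: [-0.7, 0.1, 5.7]
opening: 0.0296
grip_force: 51.6
```

{"name": "step_arm", "arguments": {
  "targets": [
    {"travel": [0, 0, 0.01], "angular": [0, 0, 0], "gripper": 0},
    {"travel": [0, 0, 0.01], "angular": [0, 0, 0], "gripper": 0},
    {"travel": [-0.004, 0.03, 0.01], "angular": [0, 0, 0.01], "gripper": 0},
    {"travel": [-0.01, 0.07, 0.01], "angular": [0, 0, 0.03], "gripper": 0},
    {"travel": [-0.017, 0.115, 0.01], "angular": [0, 0, 0.05], "gripper": 0},
    {"travel": [-0.024, 0.16, 0.01], "angular": [0, 0, 0.07], "gripper": 0},
    {"travel": [-0.03, 0.2, 0.01], "angular": [0, 0, 0.09], "gripper": 0},
    {"travel": [-0.034, 0.227, 0.01], "angular": [0, 0, 0.1], "gripper": 0},
    {"travel": [-0.034, 0.227, 0.01], "angular": [0, 0, 0.1], "gripper": 0},
    {"travel": [-0.034, 0.227, 0.01], "angular": [0, 0, 0.1], "gripper": 0}
  ]
}}

```text
t: 4.45
tool_pos: [0.5617, 0.0732, 0.0505]
tool_rot: [0.225, -3.133, 0.001]
contact_force: [-0.2, -0.0, -0.9]
opening: 0.0291
grip_force: 50.9
```

Run:
```python
from h import *
d=snap('wrist','w2');b=snap('side','d2');a=snap('scene','s2'); o=ctrl.get_obs(); print(o['t'],o['tool_pos'],o['tool_rot'],o['contact_force'])
w=cv2.resize(d['img'][130:310,150:400,::-1],(800,576),interpolation=2)[:, :]
s=cv2.resize(b['img'][140:260,240:370,::-1],(400,370),interpolation=2)
c=cv2.resize(a['img'][165:345,130:345,::-1],(400,335),interpolation=2)
m=np.zeros((600,800,3),np.uint8); m[:370,:400]=s; m[:335,400:]=c
m[370:,:320]=cv2.resize(w,(320,230))
cv2.imwrite('pics/m2.png',m)
```

```text
4.6 [0.56212905 0.07223061 0.05077033] [ 2.21718174e-01 -3.13368478e+00  3.77892292e-04] [ 0.33202411  0.13245949 -1.18826325]
```

View pics/m2.png

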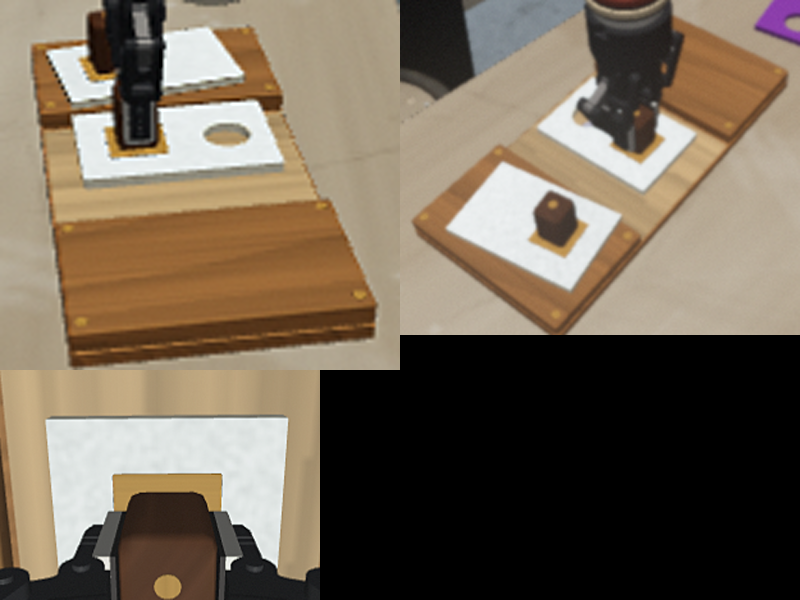

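Run:
```python
from h import *
b=load('d2'); print(ray(b,[(240+227/400*130,140+134/370*120)],.041))
cv2.imwrite('pics/c3.png',cv2.resize(b['img'][165:205,260:340,::-1],None,fx=8,fy=8,interpolation=2))
print(proj(b,[[.627,.0825,.012],[.627,.0825,.024]]))
```

```text
[[0.62858135 0.07978039 0.041     ]]
[[312.82013567 193.93626523]
 [312.89829793 189.39111811]]
```

View pics/c3.png

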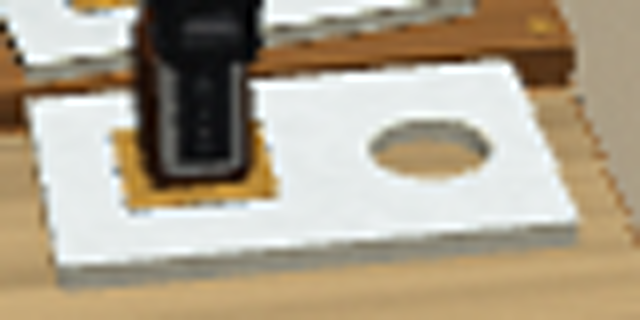

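The hole measures (0.6286,0.0798) against the pin at (0.630,0.083) in the same camera, so I'll nudge about 2 mm and lower.

{"name": "step_arm", "arguments": {
  "targets": [
    {"travel": [0.001, 0.004, 0], "angular": [0, 0, 0], "gripper": 0},
    {"travel": [0.001, 0.004, -0.01], "angular": [0, 0, 0], "gripper": 0},
    {"travel": [0.001, 0.004, -0.02], "angular": [0, 0, 0], "gripper": 0},
    {"travel": [0.001, 0.004, -0.028], "angular": [0, 0, 0], "gripper": 0},
    {"travel": [0.001, 0.004, -0.033], "angular": [0, 0, 0], "gripper": 0},
    {"travel": [0.001, 0.004, -0.033], "angular": [0, 0, 0], "gripper": 0}
  ]
}}

```text
t: 5.2
tool_pos: [0.5622, 0.0753, 0.0304]
tool_rot: [0.223, -3.133, -0.0]
contact_force: [-1.0, 0.1, -0.7]
opening: 0.0294
grip_force: 51.1
```

{"name": "step_arm", "arguments": {
  "targets": [
    {"travel": [0, 0, 0], "angular": [0, 0, 0], "gripper": 0.6},
    {"travel": [0, 0, 0], "angular": [0, 0, 0], "gripper": 0.6},
    {"travel": [0, 0, 0], "angular": [0, 0, 0], "gripper": 0.6},
    {"travel": [0, 0, 0], "angular": [0, 0, 0], "gripper": 0.6},
    {"travel": [0, 0, 0.03], "angular": [0, 0, 0], "gripper": 0.6},
    {"travel": [0, 0, 0.08], "angular": [0, 0, 0], "gripper": 0.6},
    {"travel": [0, 0, 0.14], "angular": [0, 0, 0], "gripper": 0.6},
    {"travel": [0, 0, 0.2], "angular": [0, 0, 0], "gripper": 0.6},
    {"travel": [0, 0, 0.2], "angular": [0, 0, 0], "gripper": 0.6},
    {"travel": [0, 0, 0.2], "angular": [0, 0, 0], "gripper": 0.6}
  ]
}}

```text
t: 6.2
tool_pos: [0.5634, 0.0754, 0.1524]
tool_rot: [-0.223, 3.131, -0.0]
contact_force: [0.1, -1.0, -1.2]
opening: 0.0511
grip_force: 0.0
```

Run:
```python
from h import *
d=snap('wrist','w3');b=snap('side','d3'); o=ctrl.get_obs(); print(o['t'],o['tool_pos'],o['opening'],o['contact_force'])
m=np.zeros((600,800,3),np.uint8); m[:300,:400]=cv2.resize(d['img'][:,:,::-1],(400,300)); m[:370,400:]=cv2.resize(b['img'][140:260,240:370,::-1],(400,370),interpolation=2)
cv2.imwrite('pics/m3.png',m)
```

```text
6.3 [0.56165373 0.07532856 0.14954879] 0.05139747637349784 [ 1.06159748  0.48132198 -0.73249599]
```

View pics/m3.png

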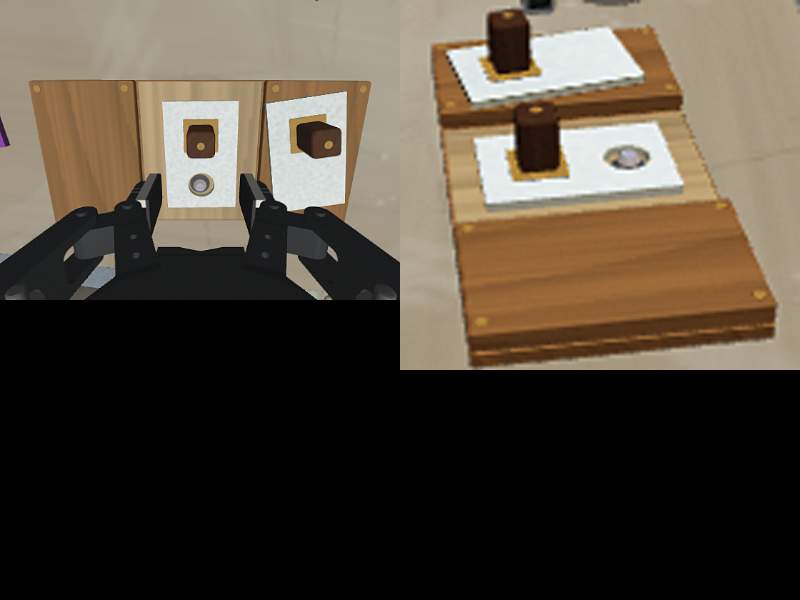

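The plate lies flat on the bed with the pin centred in its hole: (201,184) in the wrist view, (627,157) in the side view. The blank is still in place and the gripper is clear.

```bash
python3 -c "
from station import ctrl
print(ctrl.finish_job())"
```

```text
the job is handed in; nothing more can be done
None
```

The template now lies flat on the jig's bed with the pin standing in its hole, roughly square with the jig; the blank looks unmoved, and the job was handed in at about 6.3 s (no verdict was returned).

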